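Clear the returned damper cartridges at the parts bench

TASK

Clear the returned valve cartridges off the bench: put those with blue caps in the bin with the blue label and those with yellow caps in the bin with the yellow label. Every cartridge with red caps is scrap: lay it on the bed of the reject box and push the sprung slide fully home so that it drops into the box, then let the slide spring back. Leave the oil bottle, the spanner and the cup where they are.

Things in the scene. Friction and masses are not known exactly. Their poses are not given: they have to be found in the camera images.
- red1: damper valve cartridge with red end caps, lying on its side at the start; may be absent. A steel barrel 22 mm in diameter, 30 mm of it bare, between two square caps of 26 x 26 x 12 mm: 54 mm long in all, about 80 g. Origin at its middle (13 mm above what it lies on); its x axis runs along the barrel. The caps keep it from rolling
- red2: damper valve cartridge with red end caps, lying on its side at the start; may be absent. A steel barrel 22 mm in diameter, 30 mm of it bare, between two square caps of 26 x 26 x 12 mm: 54 mm long in all, about 80 g. Origin at its middle (13 mm above what it lies on); its x axis runs along the barrel. The caps keep it from rolling
- red3: damper valve cartridge with red end caps, lying on its side at the start; may be absent. A steel barrel 22 mm in diameter, 30 mm of it bare, between two square caps of 26 x 26 x 12 mm: 54 mm long in all, about 80 g. Origin at its middle (13 mm above what it lies on); its x axis runs along the barrel. The caps keep it from rolling
- blue1: damper valve cartridge with blue end caps, lying on its side at the start; may be absent. A steel barrel 22 mm in diameter, 30 mm of it bare, between two square caps of 26 x 26 x 12 mm: 54 mm long in all, about 80 g. Origin at its middle (13 mm above what it lies on); its x axis runs along the barrel. The caps keep it from rolling
- blue2: damper valve cartridge with blue end caps, lying on its side at the start; may be absent. A steel barrel 22 mm in diameter, 30 mm of it bare, between two square caps of 26 x 26 x 12 mm: 54 mm long in all, about 80 g. Origin at its middle (13 mm above what it lies on); its x axis runs along the barrel. The caps keep it from rolling
- yellow1: damper valve cartridge with yellow end caps, lying on its side at the start; may be absent. A steel barrel 22 mm in diameter, 30 mm of it bare, between two square caps of 26 x 26 x 12 mm: 54 mm long in all, about 80 g. Origin at its middle (13 mm above what it lies on); its x axis runs along the barrel. The caps keep it from rolling
- yellow2: damper valve cartridge with yellow end caps, lying on its side at the start; may be absent. A steel barrel 22 mm in diameter, 30 mm of it bare, between two square caps of 26 x 26 x 12 mm: 54 mm long in all, about 80 g. Origin at its middle (13 mm above what it lies on); its x axis runs along the barrel. The caps keep it from rolling
- bin_blue: fixed open green plastic bin, outside 180 (its x) x 115 (its y) x 60 mm high, walls and floor 4 mm, with a blue label ledge (24 mm wide, at rim height, outside the end at its -x) and blue on the far end. Takes the cartridges with blue caps. Origin at the centre of its underside, z up
- bin_yellow: fixed open green plastic bin, outside 180 (its x) x 115 (its y) x 60 mm high, walls and floor 4 mm, with a yellow label ledge (24 mm wide, at rim height, outside the end at its -x) and yellow on the far end. Takes the cartridges with yellow caps. Origin at the centre of its underside, z up
- reject_box: fixed grey reject box with a push slide. Origin at the centre of its underside on the bench, z up, x = direction of pushing (away from the robot). Its deck, 75 mm high, runs from x -130 to +15 mm; two low yellow rails on it (70 mm apart, 14 mm high, x -80 to +5) bound the bed for one cartridge. Beyond the deck's end is a covered box, inside x +15 to +140, 90 mm wide, floor at 4 mm
- nest (a point): middle of the bed, on the deck's surface 75 mm above the bench: 41 mm ahead of the pusher's face at rest, 49 mm before the deck's end; axes as the reject box. Lay a cartridge here with its barrel along this y, across the pushing direction
- mouth (a point): middle of the reject box's mouth, the only way in, on the deck's surface; axes as the reject box. The mouth is 90 mm wide and 45 mm high, so a cartridge passes lying down, not on end. The box walls and clear lid start here, top 124 mm above the bench; the deck ends 10 mm further on and the cartridge drops off it into the box
- pusher (a joint): travel of the sprung pusher in m along the reject box's x: 0 at rest, 0.095 at its stop. About 3 N to start it, 10 N at the end; it springs back when let go. Its steel face, 64 mm wide, reaches 24 mm above the deck and at full travel stands 5 mm past the deck's end. A cartridge goes over the end at about 0.08
- push_pad (a point): centre of the back of the pusher's black upright paddle, 111 mm above the bench; push here along the reject box's +x. The paddle is 60 mm wide, 60 mm high, 12 mm thick, top 139 mm above the bench; it stands over the deck (36 mm below this point). Moves with the pusher
- oil: bystander: amber oil bottle, 48 mm in diameter, 120 mm tall, standing; origin at its underside
- spanner: bystander: steel spanner 150 mm long lying on the bench beyond the bins
- washer_cup: bystander: small cup, 70 mm in diameter, 45 mm tall, standing beyond the cartridges; origin at its underside

How it is judged (in metres and radians):
On the way:
1. the first red-capped cartridge is driven off the deck with the slide pushed fully home (travel over 85 mm) (value of joint pusher above 0.085 m and ((x of red1 in the frame of reject_box between 0.02 and 0.14 m and y of red1 in the frame of reject_box between -0.045 and 0.045 m) or (x of red2 in the frame of reject_box between 0.02 and 0.14 m and y of red2 in the frame of reject_box between -0.045 and 0.045 m) or (x of red3 in the frame of reject_box between 0.02 and 0.14 m and y of red3 in the frame of reject_box between -0.045 and 0.045 m))), for 0.1 s.
At the end, for the whole second after the job is handed in: every red-capped cartridge present lies in the covered part of the reject box, below the deck (centre under 70 mm); every blue- or yellow-capped one lies inside the bin of its colour (centre under 55 mm); all at rest; the slide has sprung back (travel under 10 mm) (x of red1 in the frame of reject_box between 0.015 and 0.14 m and y of red1 in the frame of reject_box between -0.045 and 0.045 m and z of each of red1, red2, red3 in the frame of reject_box below 0.07 m and linear speed of each of red1, red2, red3, blue1, blue2, yellow1, yellow2 below 0.05 m/s and x of red2 in the frame of reject_box between 0.015 and 0.14 m and y of red2 in the frame of reject_box between -0.045 and 0.045 m and x of red3 in the frame of reject_box between 0.015 and 0.14 m and y of red3 in the frame of reject_box between -0.045 and 0.045 m and x of blue1 in the frame of bin_blue between -0.086 and 0.086 m and y of blue1 in the frame of bin_blue between -0.0535 and 0.0535 m and z of each of blue1, blue2 in the frame of bin_blue below 0.055 m and x of blue2 in the frame of bin_blue between -0.086 and 0.086 m and y of blue2 in the frame of bin_blue between -0.0535 and 0.0535 m and x of yellow1 in the frame of bin_yellow between -0.086 and 0.086 m and y of yellow1 in the frame of bin_yellow between -0.0535 and 0.0535 m and z of each of yellow1, yellow2 in the frame of bin_yellow below 0.055 m and x of yellow2 in the frame of bin_yellow between -0.086 and 0.086 m and y of yellow2 in the frame of bin_yellow between -0.0535 and 0.0535 m and value of joint pusher below 0.01 m); the robot touches nothing.
It fails at once if the oil bottle is moved more than 30 mm (distance of oil from where it was at the start of the episode above 0.03 m).
It fails at once if the spanner is moved more than 30 mm (distance of spanner from where it was at the start of the episode above 0.03 m).
It fails at once if the cup is moved more than 30 mm (distance of washer_cup from where it was at the start of the episode above 0.03 m).
Of red1, red2, red3 only 2 to 3 are there at a start; the rules pass over those that are not, and their reading is None.
Of blue1, blue2, yellow1, yellow2 only 3 to 4 are there at a start; the rules pass over those that are not, and their reading is None.
At some moment in a run one of red1, red2, red3, blue1, blue2, yellow1, yellow2 may be knocked a few centimetres aside while the robot is not near it.
Once in a run the grip may slacken for a moment while it holds something.
It also fails if it takes over 210 s, if anything falls off the work surface, if the arm or the gripper's body presses on something with over 40 N, if the wrist force passes 120 N, or if a joint passes its speed limit or range.

ROBOT

A 6-joint arm with a two-finger parallel gripper is mounted at the origin on the work surface. World frame = base frame: x ahead of the robot, y to its left, z up, the work surface at z = 0. Lengths are in mm, angles in rad, forces in N, time in s.
With the tool pointing down it reaches from about 300 to 775 mm from the base axis. Payload 14.6 kg.
Tool frame: the origin (TCP) lies midway between the tips of the shut fingers; the grasp point (between the pads) lies arm.grip_depth behind it (arm.grip_depth is the distance from the TCP to the grasp point, in mm); z points along the fingers, y is the line along which they close (so a half turn about z gives the same grasp; the last joint's range is limited). The gripper opens to 94 mm and grips with 3 to 60 N. Pads are 16 mm wide; open, the fingers measure 119 mm over their backs; the gripper's body (75 mm by 177 mm) begins 78 mm behind the grasp point.
Start: joints at [-1.194, 0.3, 1.521, -0, 1.321, -0.067], TCP at [236.148, -496.712, 175.846] pointing down, gripper open.
Joint ranges: [-3.03, 3.03], [-0.79, 2.21], [0.23, 2.52], [-1.04, 4.18], [0, 3.07], [-2.55, 2.55]. Speed limits (rad/s): [2.22, 2.22, 2.57, 3.14, 3.14, 3.14].

INTERFACE

Orientations are given as a rotation vector (axis times angle).
In Python, from workcell import arm gives the robot as it stands. The module is installed in compiled form; this text tells all that it offers.
- The arm moves only by the tool jog_arm, never from a script. Its argument "rows" is text: rows parted by semicolons, each of 7 numbers parted by spaces: the opening, from -1 (shut) to 1 (fully open), then the shift along the tool's x, y, z in units of 10 cm (1.0 is 10 cm), then the turn, a rotation vector about the tool's x, y, z in units of 360 degrees (1.0 is 360 degrees). In form: grip x y z ax ay az; .... A call has 1 to 12 rows; each row shifts and turns the commanded pose from where the row before left it, along the tool's axes as they then stand; what a row does not reach is not made up. A row lasts 1/8 s, in which the tool goes at most 62.5 mm and 10.7 degrees, less where a joint would pass 70% of its speed; a pose out of reach is approached as far as the arm can. A call with a number of a shift or a turn outside -1 to 1 is refused whole. A call with a gripper value outside its range is refused whole. The fingers move at their own pace and stop on an object; "newtons" is the grip in N (left out, the last holds). Time passes only in rows, so rows that do not move let the fingers close. It gives the time, the measured TCP pose, the force, the opening and the grip force at its end, in the units of the state.
- arm.get_state(): the state, without advancing time (a new reading comes with each control period).
- arm.get_image(name): name is "side" or "top"; returns the picture (420x560x3 uint8, blue, green, red); there is no depth.
- arm.camera_info(name): a dict with "mtx" (3x3 intrinsics, pixels), "world_to_cam" (4x4, takes a point from world to camera coordinates). Camera axes: x right, y down, z forward; pixel columns grow to the right and rows downward; lengths in mm; the calibration is good to about 2 mm. A picture is of the moment at which its call begins. camera_info takes no time and is no camera call.
- arm.hand_in(): hands the job in; it is judged then, once.
The state is a dict: "t": time; "qpos": joint angles; "joint_velocities": joint speeds; "tau": joint torques, N m; "tcp_pos": TCP position; "orientation": TCP orientation; "contact_force": force on the tool from outside, world axes, zero at the start; "torque": the same for the moment, N m; "gripper_width": finger opening in mm; "finger_force": force on a finger pad.
Only numpy, scipy, OpenCV 4.12 (cv2) and the standard library are available. Lean on these libraries where they do the work, as an engineer would, in place of code of your own. Each camera call takes 0.05 s, during which the arm holds its last target. There are 200 camera calls.

## Working session

There is one attempt and no reset: what is moved stays moved. The work goes in short steps, Python scripts to look and compute and a tool call to move; the robot and the scene stay as the last step left them, time stands still between calls to the robot, and variables do not carry over. Pictures are saved under pics/ and viewed, at most 14 in all, crops included, and the job is handed in when it is done.

Besides the shell and the picture viewer there is one more tool, called as name(argument=value, ...), one argument or row to a line, values as JSON. jog_arm: Moves the arm, as the interface text tells. Its arguments: {"type":"object","properties":{"rows":{"type":"string"},"newtons":{"type":"number"}},"required":["rows"]}

```bash
mkdir -p pics
python3 - <<'E'
from workcell import arm
import cv2
s=arm.get_state();print({k:s[k] for k in('t','tcp_pos','orientation','gripper_width','contact_force')},arm.grip_depth)
for n in('top','side'):
    cv2.imwrite(f'pics/{n}0.png',arm.get_image(n));c=arm.camera_info(n);print(n,c['mtx'],c['world_to_cam'])
E
```

```text
{'t': 0.0, 'tcp_pos': array([ 236.04057834, -496.45896056,  175.28314181]), 'orientation': array([-3.06345084e+00, -6.91148269e-01,  2.70097131e-04]), 'gripper_width': 93.73033902062717, 'contact_force': array([-0.49969315, -0.20196375, -1.00767561])} 18.8
top [[503.27968576   0.         287.4925635 ]
 [  0.         503.27968576 219.26755421]
 [  0.           0.           1.        ]] [[-2.05432527e-02 -9.99367354e-01  2.90321744e-02  2.58807810e+01]
 [-9.84537333e-01  1.51685900e-02 -1.74516917e-01  5.98224822e+02]
 [ 1.73966133e-01 -3.21684047e-02 -9.84226081e-01  9.88743159e+02]
 [ 0.00000000e+00  0.00000000e+00  0.00000000e+00  1.00000000e+00]]
side [[379.55385951   0.         278.48831665]
 [  0.         379.55385951 211.42145086]
 [  0.           0.           1.        ]] [[-6.99561312e-01 -7.14380582e-01  1.65636198e-02  4.28659089e+02]
 [-5.65858385e-01  5.39667136e-01 -6.23348755e-01  3.50769052e+02]
 [ 4.36369405e-01 -4.45443336e-01 -7.81768493e-01  6.79764312e+02]
 [ 0.00000000e+00  0.00000000e+00  0.00000000e+00  1.00000000e+00]]
```

View pics/top0.png

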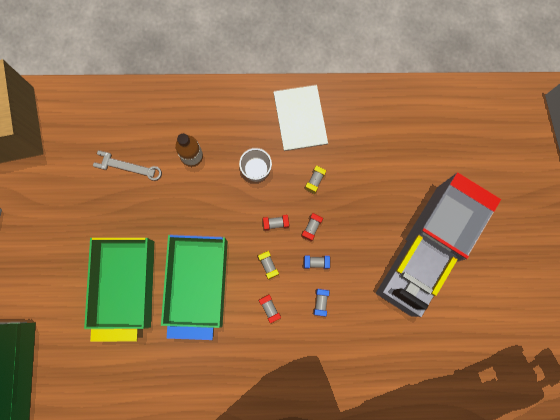

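View pics/side0.png

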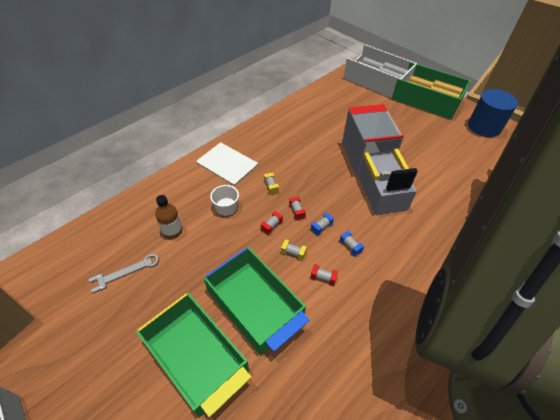

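The top view shows 7 cartridges: red at (276,222), (313,226) and (270,308), blue at (317,262) and (321,302), yellow at (316,179) and (268,265). The yellow bin is at about (120,285), the blue bin at (195,285) and the reject box at (440,240). The side view agrees, with the paddle at (401,180).

```bash
cat > h.py <<'E'
from workcell import arm
import cv2, numpy as np, itertools
from scipy.spatial.transform import Rotation as Ro
def ray(n,p,z):
    c=arm.camera_info(n);T=c['world_to_cam'];R=T[:3,:3];o=-R.T@T[:3,3]
    d=R.T@np.linalg.inv(c['mtx'])@np.array([p[0],p[1],1.]);return (o+d*(z-o[2])/d[2])[:2]
HUE={'red':[(0,6),(174,180)],'blue':[(105,122)],'yellow':[(25,33)],'green':[(50,75)]}
def mask(im,col):
    h=cv2.cvtColor(im,cv2.COLOR_BGR2HSV)
    return sum(cv2.inRange(h,(a,150,90),(b,255,255)) for a,b in HUE[col])
def blobs(im,col,amin,amax):
    cs,_=cv2.findContours(mask(im,col),cv2.RETR_EXTERNAL,cv2.CHAIN_APPROX_NONE)
    return [c for c in cs if amin<cv2.contourArea(c)<amax]
def carts(n='top',im=None,z=20):
    """all cartridges: colour, xy of middle, barrel angle (deg), cap distance"""
    im=arm.get_image(n) if im is None else im;out=[]
    for col in('red','blue','yellow'):
        P=[ray(n,np.array(cv2.minAreaRect(c)[0]),z) for c in blobs(im,col,25,350)]
        for a,b in itertools.combinations(P,2):
            d=a-b;L=np.hypot(*d)
            if 34<L<50: out.append((col,(a+b)/2,np.degrees(np.arctan2(d[1],d[0]))%180,L))
    return out
def plan(xy,z,barrel=None,yaxis=None):
    """turn (units of 360) about tool z, then shift in tool axes (units of 100mm) after it"""
    s=arm.get_state();R=Ro.from_rotvec(s['orientation']).as_matrix();p=s['tcp_pos']
    ya=np.degrees(np.arctan2(R[1,1],R[0,1]))
    tgt=ya if barrel is None else barrel+90
    dw=(tgt-ya+90)%180-90            # world turn; tool z is down -> minus
    j6=s['qpos'][5]
    R2=R@Ro.from_rotvec([0,0,-np.radians(dw)]).as_matrix()
    d=R2.T@(np.array([*xy,z])-p)/100
    print('t',round(s['t'],2),'tcp',p.round(1),'tilt',np.degrees(np.arccos(-R[2,2])).round(2),'j6',round(j6,2),'w',round(s['gripper_width'],1),'turn',round(-dw/360,4),'shift',d.round(3),'F',s['contact_force'].round(1))
    print(' other way: turn',round(-(dw-180*np.sign(dw))/360,4))
E
python3 - <<'E'
from h import *
im=cv2.imread('pics/top0.png')
for c in carts(im=im): print(c[0],c[1].round(1),round(c[2]),round(c[3],1),'reach',np.hypot(*c[1]).round())
for c in blobs(im,'yellow',300,5000)+blobs(im,'blue',300,5000): 
    r=cv2.minAreaRect(c);print('big',r,[ray('top',q,60).round(1) for q in cv2.boxPoints(r)])
print('rails');
for c in blobs(im,'yellow',150,3000):
    r=cv2.minAreaRect(c)
    if r[0][0]>380: print(r,[ray('top',q,89).round(1) for q in cv2.boxPoints(r)])
for c in blobs(im,'red',300,5000):
    r=cv2.minAreaRect(c);print('red',r,[ray('top',q,124).round(1) for q in cv2.boxPoints(r)])
for c in blobs(im,'green',1000,9000):
    r=cv2.minAreaRect(c);print('green',r,[ray('top',q,60).round(1) for q in cv2.boxPoints(r)])
crop=cv2.resize(im[160:330,360:520],None,fx=4,fy=4*.85,interpolation=cv2.INTER_CUBIC)
cv2.imwrite('pics/box.png',crop)
E
```

```text
red [418.1  55.3] 26 42.1 reach 422.0
red [588.  -37.7] 153 42.6 reach 589.0
red [598.9  39.5] 95 42.1 reach 600.0
blue [428.2 -52.5] 171 42.3 reach 431.0
blue [513.  -46.3] 89 42.2 reach 515.0
yellow [509.1  57.6] 23 41.9 reach 512.0
yellow [694.4 -48.9] 152 41.5 reach 696.0
big ((113.5, 335.0), (12.0, 47.0), 90.0) [array([385.4, 406. ]), array([383.4, 314.9]), array([360.5, 314.1]), array([362.5, 404.9])]
big ((189.51719665527344, 332.5185241699219), (45.18547821044922, 11.564056396484375), 2.045408248901367) [array([365.9, 256.6]), array([388. , 256.3]), array([383. , 167.9]), array([360.9, 168.6])]
rails
((443.8882141113281, 276.14013671875), (5.627923011779785, 41.829166412353516), 30.465543746948242) [array([ 441.5, -261.8]), array([ 511.6, -309.3]), array([ 505.7, -318.6]), array([ 435.8, -270.9])]
((409.191162109375, 254.0146942138672), (5.487954616546631, 41.331153869628906), 30.963756561279297) [array([ 486.6, -196. ]), array([ 556.4, -242.9]), array([ 550.6, -252. ]), array([ 480.9, -205. ])]
red ((475.2012634277344, 191.49795532226562), (52.152809143066406, 14.513769149780273), 32.15229415893555) [array([ 651.9, -302.3]), array([ 676.7, -319.6]), array([ 619.4, -402.7]), array([ 595.1, -385. ])]
green ((196.1015167236328, 282.07867431640625), (49.94417953491211, 80.79415893554688), 4.085616588592529) [array([398.3, 254.2]), array([558.1, 245.9]), array([549.2, 145.4]), array([389.3, 156.5])]
green ((115.71784210205078, 282.9006652832031), (59.10517120361328, 91.90568542480469), 2.0454084873199463) [array([388. , 416.6]), array([569.3, 419. ]), array([563.1, 300.6]), array([381.5, 302. ])]
```

View pics/box.png

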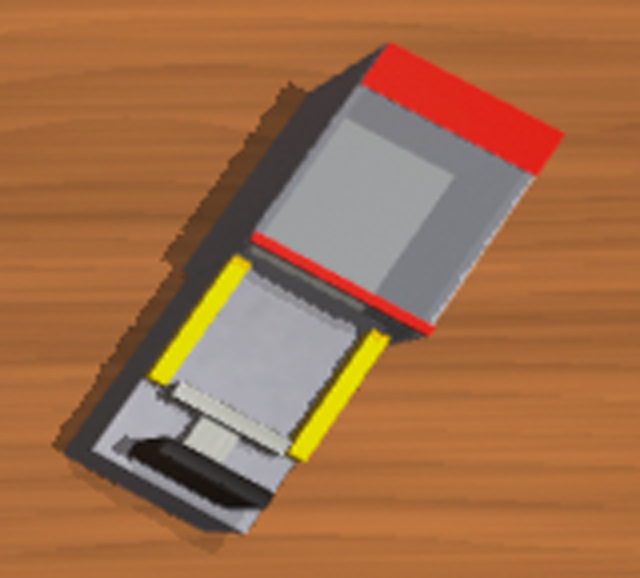

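```bash
cat >> h.py <<'E'
    j=np.degrees(np.arctan2(xy[1],xy[0]));
    for w in(dw,dw-180*np.sign(dw)): print('  j6 would be',round((j-ya-w+180)%360-180),'deg for turn',round(-w/360,4))
NEST=np.array([499.0,-259.1]);BX=np.array([.829,-.559]);BY=np.array([.559,.829])
E
python3 - <<'E'
from h import *
for P,z in((( 170,236),(227,236),(224,328),(162,327)),60),(((90,239),(154,237),(150,329),(86,329)),60):
    q=[ray('top',p,z) for p in P];print(np.round(q,1).tolist(),np.mean(q,0).round(1))
q=ray('top',(405,304),139);print('paddle',q,(q-NEST)@BX-34,(q-NEST)@BY)
plan((588,-37.7),120,153)
plan(NEST,160,-34+90)
E
```

```text
[[566.5, 254.3], [564.6, 139.1], [381.7, 144.9], [386.2, 266.3]] [474.7 201.2]
[[563.0, 414.3], [564.9, 286.4], [382.9, 289.6], [385.6, 413.7]] [474.1 351. ]
paddle [ 420.67692756 -196.32453939] -134.021309528611 8.258259350457905
t 0.1 tcp [ 236.  -496.5  175.3] tilt 0.06 j6 -0.07 w 94.0 turn 0.1456 shift [ 1.054 -5.685  0.556] F [0.4 0.5 0.1]
 other way: turn -0.3544
  j6 would be 113 deg for turn 0.1456
  j6 would be -67 deg for turn -0.3544
t 0.1 tcp [ 236.  -496.5  175.3] tilt 0.06 j6 -0.07 w 94.0 turn -0.0849 shift [3.438 0.853 0.155] F [0.4 0.5 0.1]
 other way: turn 0.4151
  j6 would be 7 deg for turn -0.0849
  j6 would be -173 deg for turn 0.4151
```

jog_arm(
  rows="-0.1 0 0 0 0 0 0.0291; -0.1 0 0 0 0 0 0.0291; -0.1 0 0 0 0 0 0.0291; -0.1 0 0 0 0 0 0.0291; -0.1 0 0 0 0 0 0.0292; -0.1 0.1 -0.57 0 0 0 0; -0.1 0.1 -0.57 0 0 0 0; -0.1 0.1 -0.57 0 0 0 0; -0.1 0.1 -0.57 0 0 0 0; -0.1 0.1 -0.57 0 0 0 0; -0.1 0.1 -0.57 0 0 0 0; -0.1 0.1 -0.57 0 0 0 0",
  newtons=25,
)

```text
t: 1.6
tcp_pos: [480.4, -171.2, 175.7]
orientation: [3.055, -0.733, -0.0]
contact_force: [0.4, -0.6, 0.5]
gripper_width: 42.4
finger_force: 0.0
```

jog_arm(
  rows="-0.1 0.12 -0.57 0.1 0 0 0; -0.1 0.12 -0.57 0.2 0 0 0; -0.1 0.12 -0.55 0.25 0 0 0; -0.1 0 0 0 0 0 0; -0.1 0 0 0 0 0 0",
)

```text
t: 2.22
tcp_pos: [588.1, -38.9, 120.8]
orientation: [3.055, -0.733, -0.001]
contact_force: [0.2, -0.4, 0.9]
gripper_width: 42.4
finger_force: 0.0
```

Run:
```python
from h import *
plan((588,-37.7),4,153)
for c in carts(): print(c[0],c[1].round(1),round(c[2]),round(c[3],1))
```

```text
t 2.23 tcp [588.1 -38.9 120.8] tilt 0.03 j6 1.91 w 42.4 turn 0.0001 shift [-0.006 -0.011  1.168] F [ 0.2 -0.4  0.9]
 other way: turn -0.4999
  j6 would be 113 deg for turn 0.0001
  j6 would be -67 deg for turn -0.4999
red [599.4  39.6] 96 42.1
```

jog_arm(
  rows="-0.1 0 -0.01 0.5 0 0 0; -0.1 0 0 0.45 0 0 0; -0.1 0 0 0.21 0 0 0; -0.1 0 0 0 0 0 0; -1 0 0 0 0 0 0; -1 0 0 0 0 0 0; -1 0 0 0 0 0 0; -1 0 0 -0.3 0 0 0; -1 0 0 -0.6 0 0 0; -1 0 0 -0.6 0 0 0; -1 0 0 0 0 0 0",
)

```text
t: 3.65
tcp_pos: [590.9, -38.0, 160.2]
orientation: [-3.054, 0.733, -0.014]
contact_force: [-0.1, -0.6, -1.1]
gripper_width: 0.4
finger_force: 0.0
```

Run:
```python
from h import *
plan(NEST,79,56)
```

```text
t 3.65 tcp [590.9 -38.  160.2] tilt 0.51 j6 1.92 w 0.4 turn -0.2305 shift [-2.35   0.468  0.806] F [-0.1 -0.6 -1.1]
 other way: turn 0.2695
  j6 would be 7 deg for turn -0.2305
  j6 would be -173 deg for turn 0.2695
```

Run:
```python
from h import *
im=arm.get_image('top');cv2.imwrite('pics/a.png',np.hstack([im[100:340,180:440]*1,arm.get_image('side')[140:380,190:450]]))
for n in('top','side'):
  for c in carts(n): print(n,c[0],c[1].round(1),round(c[2]),round(c[3],1))
```

```text
top red [599.   39.5] 96 42.3
side red [414.   59.1] 26 42.7
side red [593.3  41.9] 95 45.7
side red [584.3 -33.6] 154 45.8
side blue [425.7 -48.4] 170 43.0
side blue [508.5 -43.7] 88 45.7
```

View pics/a.png

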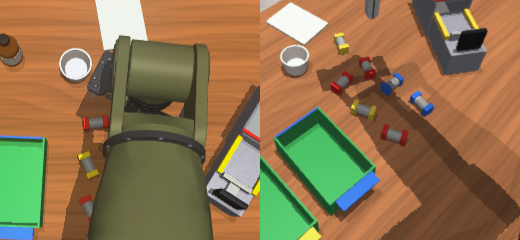

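Run:
```python
from h import *
plan((588.2,-37.7),3.5,153)
```

```text
t 3.85 tcp [588.2 -37.7 153.5] tilt 0.12 j6 1.92 w -0.1 turn 0.0 shift [ 3.0e-03 -1.0e-03  1.5e+00] F [-0.3  0.2  0.4]
 other way: turn -0.5
  j6 would be 113 deg for turn 0.0
  j6 would be -67 deg for turn -0.5
```

jog_arm(
  rows="-0.1 0 0 0.4 0 0 0; -0.1 0 0 0.5 0 0 0; -0.1 0 0 0.4 0 0 0; -0.1 0 0 0.2 0 0 0; -0.1 0 0 0 0 0 0; -0.1 0 0 0 0 0 0",
)

```text
t: 4.6
tcp_pos: [589.0, -37.8, 5.3]
orientation: [-3.055, 0.733, -0.001]
contact_force: [0.3, -0.0, 0.2]
gripper_width: 42.1
finger_force: 0.0
```

jog_arm(
  rows="-1 0 0 0 0 0 0; -1 0 0 0 0 0 0; -1 0 0 0 0 0 0; -1 0 0 0 0 0 0",
)

```text
t: 5.1
tcp_pos: [588.9, -37.8, 5.0]
orientation: [-3.055, 0.733, -0.0]
contact_force: [0.4, -1.3, -0.4]
gripper_width: 5.6
finger_force: 0.0
```

Run:
```python
from h import *
s=arm.get_state();print(s['gripper_width'],s['tcp_pos'],s['finger_force'])
im=arm.get_image('side')[140:300,230:430]
cv2.imwrite('pics/b.png',cv2.resize(im,None,fx=3.5,fy=3.5,interpolation=cv2.INTER_CUBIC))
c=arm.camera_info('side');T=c['world_to_cam']
for p in(s['tcp_pos'],(588,-37.7,13)):
  q=c['mtx']@(T[:3,:3]@np.array(p)+T[:3,3]);print(q[:2]/q[2], (q[:2]/q[2]-[230,140])*3.5)
for c in carts('side'): print(c[0],c[1].round(1),round(c[2]),round(c[3],1))
```

```text
5.560934914978012 [588.86045571 -37.7731271    4.96671154] 0.0
[295.98657193 209.05401187] [230.95300176 241.68904156]
[296.38549556 207.23352408] [232.34923445 235.31733427]
red [413.9  59.4] 26 42.7
red [593.2  41.8] 96 45.4
blue [425.6 -48. ] 172 42.7
blue [508.5 -43.5] 88 46.1
```

View pics/b.png

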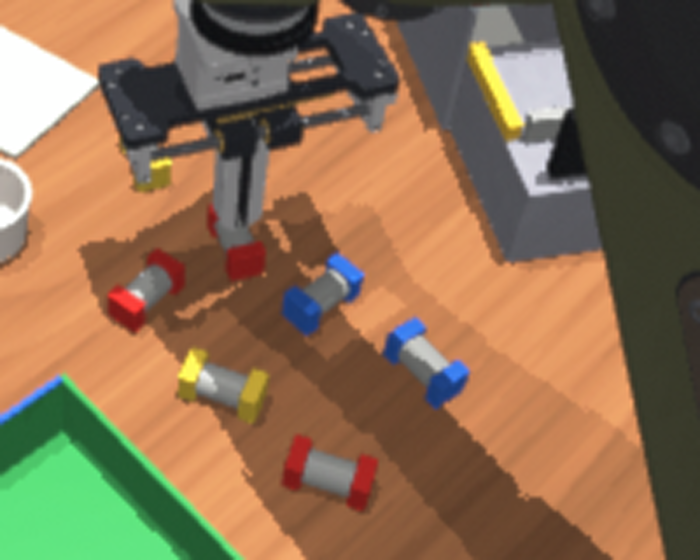

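jog_arm(
  rows="-1 0 0 0 0 0 0; -1 0 0 0 0 0 0",
)

```text
t: 5.45
tcp_pos: [588.8, -37.8, 4.8]
orientation: [-3.055, 0.733, 0.0]
contact_force: [-0.0, 0.4, -0.4]
gripper_width: 0.3
finger_force: 0.0
```

Run:
```python
from h import *
im=arm.get_image('side')[165:225,265:325]
cv2.imwrite('pics/c.png',cv2.resize(im,None,fx=9,fy=9,interpolation=cv2.INTER_CUBIC))
c=arm.camera_info('side');T=c['world_to_cam'];s=arm.get_state();print(s['tcp_pos'],s['gripper_width'])
for z in(0,5,25,50):
  q=c['mtx']@(T[:3,:3]@np.array([*s['tcp_pos'][:2],z])+T[:3,3]);print(z,(q[:2]/q[2]-[265,165])*9)
```

```text
[588.80895407 -37.79487265   4.8231749 ] 0.3265065912547909
0 [278.12998785 407.72612869]
5 [279.07304896 396.47321052]
25 [282.92422919 350.51964965]
50 [287.92340183 290.86786229]
```

View pics/c.png

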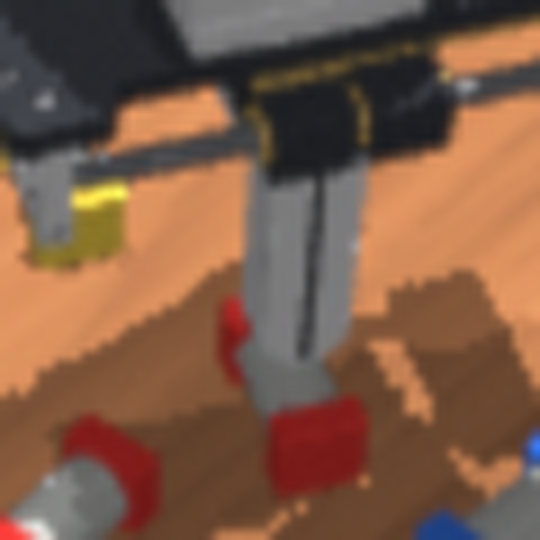

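The crop shows the closed fingertips ending at about row 358, just above the barrel. The tips are really about 20 mm higher than the reported TCP, so I'll open and go lower in small steps, watching the force.

jog_arm(
  rows="-0.1 0 0 -0.3 0 0 0; -0.1 0 0 0 0 0 0; -0.1 0 0 0 0 0 0; -0.1 0 0 0 0 0 0; -0.1 0 0 0 0 0 0; -0.1 0 0 0.3 0 0 0; -0.1 0 0 0.05 0 0 0; -0.1 0 0 0.05 0 0 0; -0.1 0 0 0.03 0 0 0; -0.1 0 0 0 0 0 0",
)

```text
t: 6.75
tcp_pos: [589.0, -37.8, -7.8]
orientation: [-3.055, 0.733, -0.001]
contact_force: [0.6, -0.7, -0.3]
gripper_width: 42.2
finger_force: 0.0
```

jog_arm(
  rows="-0.1 0 0 0.03 0 0 0; -0.1 0 0 0 0 0 0",
)

```text
t: 7.0
tcp_pos: [588.8, -37.8, -11.2]
orientation: [3.055, -0.733, -0.0]
contact_force: [0.7, -0.7, 0.1]
gripper_width: 42.2
finger_force: 0.0
```

jog_arm(
  rows="-0.1 0 0 0.03 0 0 0; -0.1 0 0 0.01 0 0 0; -0.1 0 0 0 0 0 0",
)

```text
t: 7.38
tcp_pos: [588.8, -37.8, -15.3]
orientation: [3.055, -0.733, -0.0]
contact_force: [0.5, 0.3, 0.2]
gripper_width: 41.8
finger_force: 0.0
```

jog_arm(
  rows="-1 0 0 0 0 0 0; -1 0 0 0 0 0 0; -1 0 0 0 0 0 0; -1 0 0 0 0 0 0",
)

```text
t: 7.88
tcp_pos: [588.9, -37.8, -15.1]
orientation: [-3.055, 0.733, -0.0]
contact_force: [-0.1, 0.3, -0.1]
gripper_width: 20.5
finger_force: 24.9
```

jog_arm(
  rows="-1 0 0 -0.3 0 0 0; -1 0 0 -0.5 0 0 0; -1 0 0 -0.6 0 0 0; -1 0 0 -0.1 0 0 0; -1 0 0 0 0 0 0",
)

```text
t: 8.5
tcp_pos: [588.7, -37.8, 134.6]
orientation: [-3.055, 0.733, -0.0]
contact_force: [0.3, 0.3, -1.0]
gripper_width: 20.7
finger_force: 24.8
```

Run:
```python
from h import *
plan(NEST,62,56)
```

```text
t 8.5 tcp [588.7 -37.8 134.6] tilt 0.01 j6 1.92 w 20.7 turn -0.2305 shift [-2.337  0.494  0.725] F [ 0.3  0.3 -1. ]
 other way: turn 0.2695
  j6 would be 7 deg for turn -0.2305
  j6 would be -173 deg for turn 0.2695
```

jog_arm(
  rows="-1 0 0 0 0 0 -0.0288; -1 0 0 0 0 0 -0.0288; -1 0 0 0 0 0 -0.0288; -1 0 0 0 0 0 -0.0288; -1 0 0 0 0 0 -0.0288; -1 0 0 0 0 0 -0.0288; -1 0 0 0 0 0 -0.0288; -1 0 0 0 0 0 -0.0289; -1 -0.58 0.12 0 0 0 0; -1 -0.58 0.12 0 0 0 0; -1 -0.58 0.12 0 0 0 0; -1 -0.5 0.11 0 0 0 0",
)

```text
t: 10.0
tcp_pos: [500.6, -251.1, 132.5]
orientation: [-2.772, -1.473, 0.003]
contact_force: [-0.1, 0.1, -0.9]
gripper_width: 20.4
finger_force: 24.8
```

jog_arm(
  rows="-1 -0.097 0.024 0 0 0 0; -1 0 0 0.4 0 0 0; -1 0 0 0 0 0 0; -1 0 0 0 0 0 0",
)

```text
t: 10.5
tcp_pos: [499.5, -258.6, 95.3]
orientation: [-2.773, -1.476, 0.0]
contact_force: [-0.0, 0.2, -0.9]
gripper_width: 20.2
finger_force: 24.8
```

Run:
```python
from h import *
plan(NEST,62,56)
im=np.vstack([arm.get_image('side')[90:230,320:460],arm.get_image('top')[190:330,360:500]])
cv2.imwrite('pics/d.png',cv2.resize(np.hstack([im[:140],im[140:]]),None,fx=2.8,fy=2.8,interpolation=cv2.INTER_CUBIC))
```

```text
t 10.5 tcp [ 499.5 -258.6   95.3] tilt 0.01 j6 0.05 w 20.2 turn 0.0001 shift [-0.007 -0.001  0.333] F [-0.   0.2 -0.9]
 other way: turn -0.4999
  j6 would be 7 deg for turn 0.0001
  j6 would be -173 deg for turn -0.4999
```

View pics/d.png

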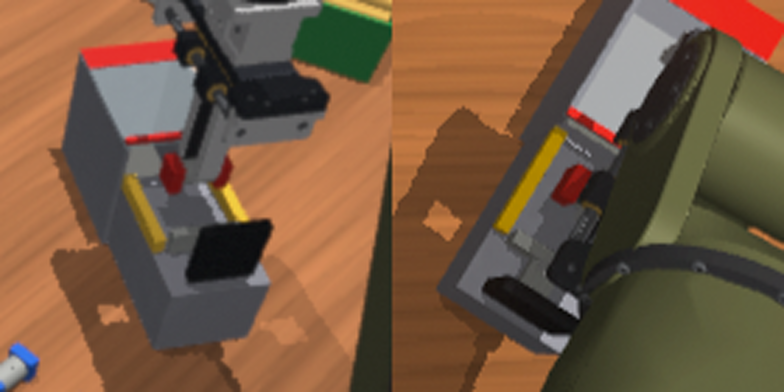

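The cartridge hangs above the middle of the bed, between the rails. I'll lower it, release it and then push.

jog_arm(
  rows="-1 0 0 0.2 0 0 0; -1 0 0 0.1 0 0 0; -1 0 0 0.03 0 0 0; -1 0 0 0 0 0 0; -1 0 0 0 0 0 0",
)

```text
t: 11.22
tcp_pos: [499.3, -259.3, 62.4]
orientation: [2.773, 1.474, 0.001]
contact_force: [0.3, -0.1, -1.6]
gripper_width: 20.1
finger_force: 24.6
```

jog_arm(
  rows="-0.3 0 0 0 0 0 0; -0.3 0 0 0 0 0 0; -0.3 0 0 0 0 0 0; -0.3 0 0 -0.3 0 0 0; -0.3 0 0 -0.5 0 0 0; -1 0 0 -0.3 0 0 0; -1 0 0 0 0 0 0",
)

```text
t: 12.1
tcp_pos: [499.9, -259.6, 174.1]
orientation: [2.771, 1.473, 0.003]
contact_force: [0.6, 0.1, 0.1]
gripper_width: 16.1
finger_force: 0.0
```

Run:
```python
from h import *
plan(NEST-131*BX,82)
```

```text
t 12.1 tcp [ 499.9 -259.6  174.1] tilt 0.24 j6 0.05 w 16.1 turn -0.0 shift [-1.000e-03 -1.324e+00  9.150e-01] F [0.6 0.1 0.1]
 other way: turn -0.0
  j6 would be 9 deg for turn -0.0
  j6 would be 9 deg for turn -0.0
```

jog_arm(
  rows="-1 0 -0.45 0 0 0 0; -1 0 -0.45 0 0 0 0; -1 0 -0.42 0 0 0 0; -1 0 0 0.4 0 0 0; -1 0 0 0.5 0 0 0; -1 0 0 0 0 0 0; -1 0 0.1 0 0 0 0; -1 0 0 0 0 0 0",
)

```text
t: 13.1
tcp_pos: [399.3, -191.8, 83.3]
orientation: [2.772, 1.474, 0.002]
contact_force: [-0.1, -0.4, 1.3]
gripper_width: 0.6
finger_force: 0.0
```

jog_arm(
  rows="-1 0 0.1 0 0 0 0; -1 0 0 0 0 0 0",
)

```text
t: 13.35
tcp_pos: [406.9, -197.0, 82.3]
orientation: [2.773, 1.474, 0.001]
contact_force: [0.1, 0.7, 0.3]
gripper_width: 0.5
finger_force: 0.0
```

jog_arm(
  rows="-1 0 0.1 0 0 0 0; -1 0 0 0 0 0 0",
)

```text
t: 13.6
tcp_pos: [414.8, -202.3, 81.8]
orientation: [-2.774, -1.475, 0.0]
contact_force: [0.8, 0.1, 0.5]
gripper_width: 0.3
finger_force: 0.0
```

jog_arm(
  rows="-1 0 0.1 0 0 0 0; -1 0 0 0 0 0 0",
)

```text
t: 13.85
tcp_pos: [423.0, -207.9, 81.7]
orientation: [-2.774, -1.474, 0.0]
contact_force: [-3.8, 2.0, 2.2]
gripper_width: 0.4
finger_force: 1.7
```

jog_arm(
  rows="-1 0 0.2 0 0 0 0; -1 0 0.2 0 0 0 0; -1 0 0.2 0 0 0 0; -1 0 0.15 0 0 0 0; -1 0 0.1 0 0 0 0; -1 0 0.05 0 0 0 0; -1 0 0 0 0 0 0",
)

```text
t: 14.72
tcp_pos: [493.7, -255.7, 81.6]
orientation: [-2.765, -1.471, 0.009]
contact_force: [-32.8, 18.8, 22.3]
gripper_width: 0.4
finger_force: 19.6
```

jog_arm(
  rows="-1 0 0.03 0 0 0 0; -1 0 0 0 0 0 0; -1 0 0 0 0 0 0",
)

```text
t: 15.1
tcp_pos: [493.7, -255.7, 81.7]
orientation: [-2.76, -1.468, 0.015]
contact_force: [-55.4, 32.2, 36.1]
gripper_width: 0.2
finger_force: 32.3
```

jog_arm(
  rows="-1 0 -0.05 0 0 0 0; -1 0 -0.2 0 0 0 0; -1 0 -0.4 0 0 0 0; -1 0 -0.5 0 0 0 0; -1 0 -0.2 0 0 0 0; -0.1 0 0 -0.4 0 0 0; -0.1 0 0 -0.5 0 0 0; -0.1 0 0 0 0 0 0; -0.1 0 0 0 0 0 0",
)

```text
t: 16.23
tcp_pos: [387.8, -184.1, 171.2]
orientation: [-2.774, -1.475, 0.0]
contact_force: [-0.2, -0.6, -0.4]
gripper_width: 36.6
finger_force: 0.0
```

Run:
```python
from h import *
im=np.hstack([arm.get_image('side')[80:380,180:460],arm.get_image('top')[100:400,240:520]])
cv2.imwrite('pics/e.png',cv2.resize(im,None,fx=1.4,fy=1.4))
for n in('top','side'):
  for c in carts(n): print(n,c[0],c[1].round(1),round(c[2]),round(c[3],1))
plan((599,39.5),-15,96)
plan((418.1,55.3),-15,26)
```

```text
top red [418.1  55.3] 26 42.1
top red [599.   39.5] 95 42.0
top blue [428.2 -52.5] 171 42.3
top blue [513.  -46.3] 89 42.2
top yellow [509.1  57.6] 23 41.9
top yellow [694.5 -48.7] 153 41.5
side red [414.1  59.1] 26 42.7
side red [593.3  41.3] 96 46.3
side blue [425.6 -49.1] 172 43.5
side blue [508.6 -44. ] 88 45.2
side yellow [508.2  55.1] 24 42.4
t 16.43 tcp [ 387.6 -184.   170.9] tilt 0.1 j6 0.06 w 42.2 turn -0.1111 shift [2.    2.338 1.857] F [-0.6 -1.3  1. ]
 other way: turn 0.3889
  j6 would be -2 deg for turn -0.1111
  j6 would be 178 deg for turn 0.3889
t 16.43 tcp [ 387.6 -184.   170.9] tilt 0.1 j6 0.06 w 42.2 turn 0.0833 shift [ 1.325 -2.015  1.86 ] F [-0.6 -1.3  1. ]
 other way: turn -0.4167
  j6 would be 72 deg for turn 0.0833
  j6 would be -108 deg for turn -0.4167
```

View pics/e.png

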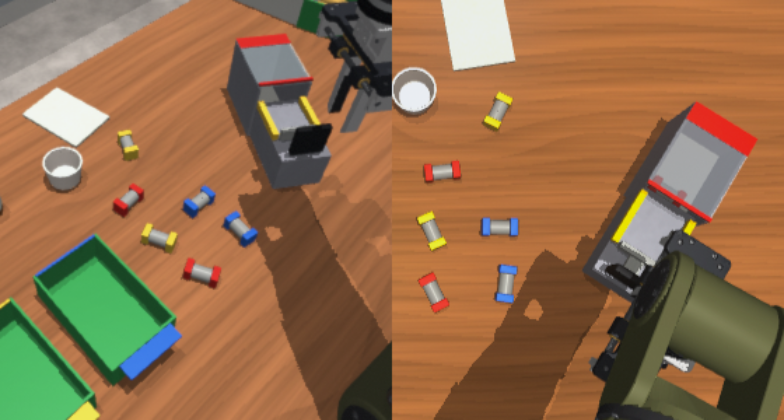

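The bed is empty, the slide is back, and the first red is inside the box. All the others are unmoved. Next is the red at (599,39.5).

jog_arm(
  rows="-0.1 0 0 0 0 0 -0.0278; -0.1 0 0 0 0 0 -0.0278; -0.1 0 0 0 0 0 -0.0278; -0.1 0 0 0 0 0 -0.0278; -0.1 0.35 0.4 0 0 0 0; -0.1 0.35 0.4 0 0 0 0; -0.1 0.35 0.4 0 0 0 0; -0.1 0.35 0.4 0 0 0 0; -0.1 0.35 0.4 0 0 0 0; -0.1 0.25 0.338 0 0 0 0; -0.1 0 0 0.4 0 0 0; -0.1 0 0 0.5 0 0 0",
)

```text
t: 17.92
tcp_pos: [599.8, 39.7, 80.3]
orientation: [2.101, 2.336, 0.0]
contact_force: [-0.2, 0.7, -0.5]
gripper_width: 42.3
finger_force: 0.0
```

jog_arm(
  rows="-0.1 0 0 0.5 0 0 0; -0.1 0 0 0.3 0 0 0; -0.1 0 0 0.157 0 0 0; -0.1 0 0 0 0 0 0; -0.1 0 0 0 0 0 0; -1 0 0 0 0 0 0; -1 0 0 0 0 0 0; -1 0 0 0 0 0 0; -1 0 0 0 0 0 0",
)

```text
t: 19.05
tcp_pos: [599.8, 39.3, -13.4]
orientation: [2.101, 2.335, 0.001]
contact_force: [-1.2, 0.0, 4.6]
gripper_width: 19.4
finger_force: 24.6
```

jog_arm(
  rows="-1 0 0 -0.3 0 0 0; -1 0 0 -0.5 0 0 0; -1 0 0 -0.6 0 0 0; -1 0 0 -0.1 0 0 0; -1 0 0 0 0 0 0",
)

```text
t: 19.68
tcp_pos: [599.3, 39.2, 135.8]
orientation: [-2.102, -2.335, 0.0]
contact_force: [-0.4, 0.3, -1.4]
gripper_width: 19.2
finger_force: 23.8
```

Run:
```python
from h import *
plan(NEST,62,56)
```

```text
t 19.68 tcp [599.3  39.2 135.8] tilt 0.0 j6 -0.1 w 19.2 turn 0.1112 shift [-3.035  0.836  0.738] F [-0.4  0.3 -1.4]
 other way: turn -0.3888
  j6 would be 7 deg for turn 0.1112
  j6 would be -173 deg for turn -0.3888
```

The grip width of 19.4 mm means I'm pinching above the barrel's axis. I'll set it down and regrip deeper.

jog_arm(
  rows="-1 0 0 0.5 0 0 0; -1 0 0 0.5 0 0 0; -1 0 0 0.35 0 0 0; -1 0 0 0.13 0 0 0; -1 0 0 0 0 0 0; -0.1 0 0 0 0 0 0; -0.1 0 0 0 0 0 0; -0.1 0 0 0 0 0 0; -0.1 0 0 0.07 0 0 0; -0.1 0 0 0 0 0 0",
)

```text
t: 20.92
tcp_pos: [599.0, 39.2, -19.6]
orientation: [-2.101, -2.334, 0.001]
contact_force: [-0.1, -0.2, 0.7]
gripper_width: 42.1
finger_force: 0.0
```

jog_arm(
  rows="-0.1 0 0 0.03 0 0 0; -0.1 0 0 0 0 0 0",
)

```text
t: 21.18
tcp_pos: [599.4, 39.2, -22.1]
orientation: [-2.102, -2.335, 0.0]
contact_force: [-0.2, 0.1, -0.2]
gripper_width: 42.0
finger_force: 0.0
```

jog_arm(
  rows="-1 0 0 0 0 0 0; -1 0 0 0 0 0 0; -1 0 0 0 0 0 0; -1 0 0 0 0 0 0",
)

```text
t: 21.68
tcp_pos: [599.6, 39.2, -21.8]
orientation: [2.102, 2.335, 0.0]
contact_force: [-0.4, -0.5, 1.7]
gripper_width: 21.6
finger_force: 25.0
```

jog_arm(
  rows="-0.1 0 0 0 0 0 0; -0.1 0 0 0 0 0 0; -0.1 0 0 0 0 0 0; -0.1 0 0 0.05 0 0 0; -0.1 0 0 0 0 0 0; -0.1 0 0 0 0 0 0",
)

```text
t: 22.42
tcp_pos: [599.5, 39.2, -26.9]
orientation: [-2.102, -2.335, 0.0]
contact_force: [0.5, 0.1, 0.3]
gripper_width: 42.2
finger_force: 0.0
```

jog_arm(
  rows="-0.1 0 0 0.03 0 0 0; -0.1 0 0 0 0 0 0",
)

```text
t: 22.68
tcp_pos: [599.8, 39.2, -29.3]
orientation: [2.101, 2.335, 0.001]
contact_force: [-2.2, 0.7, 6.8]
gripper_width: 41.9
finger_force: 3.4
```

jog_arm(
  rows="-1 0 0 0 0 0 0; -1 0 0 0 0 0 0; -1 0 0 0 0 0 0; -1 0 0 0 0 0 0",
)

```text
t: 23.18
tcp_pos: [599.9, 39.3, -29.3]
orientation: [2.101, 2.335, 0.001]
contact_force: [-1.0, -0.2, 5.6]
gripper_width: 21.2
finger_force: 25.5
```

Bench contact comes at a reported z of -29, so the true tip height is the reported z plus 29. I'll use -26 for grasping and about 48 for laying on the bed.

jog_arm(
  rows="-1 0 0 -0.3 0 0 0; -1 0 0 -0.5 0 0 0; -1 0 0 -0.5 0 0 0; -1 0 0 -0.35 0 0 0; -1 0 0 0 0 0 0.0278; -1 0 0 0 0 0 0.0278; -1 0 0 0 0 0 0.0278; -1 0 0 0 0 0 0.0278; -1 -0.5 0.14 0 0 0 0; -1 -0.5 0.14 0 0 0 0; -1 -0.5 0.14 0 0 0 0; -1 -0.5 0.14 0 0 0 0",
)

```text
t: 24.68
tcp_pos: [533.3, -159.3, 135.1]
orientation: [-2.774, -1.475, -0.0]
contact_force: [1.1, 0.7, -0.7]
gripper_width: 21.2
finger_force: 25.0
```

jog_arm(
  rows="-1 -0.5 0.14 0 0 0 0; -1 -0.53 0.136 0 0 0 0; -1 0 0 0.3 0 0 0; -1 0 0 0 0 0 0; -1 0 0 0 0 0 0",
)

```text
t: 25.3
tcp_pos: [499.9, -258.4, 106.0]
orientation: [2.773, 1.475, 0.001]
contact_force: [-0.6, -0.4, -0.4]
gripper_width: 21.2
finger_force: 25.0
```

Run:
```python
from h import *
plan(NEST,48,56)
```

```text
t 25.3 tcp [ 499.9 -258.4  106. ] tilt 0.04 j6 0.05 w 21.2 turn 0.0001 shift [-0.011 -0.003  0.58 ] F [-0.6 -0.4 -0.4]
 other way: turn -0.4999
  j6 would be 7 deg for turn 0.0001
  j6 would be -173 deg for turn -0.4999
```

jog_arm(
  rows="-1 -0.01 0 0.4 0 0 0; -1 0 0 0.17 0 0 0; -1 0 0 0 0 0 0; -1 0 0 0 0 0 0; -0.3 0 0 0 0 0 0; -0.3 0 0 0 0 0 0; -0.3 0 0 0 0 0 0; -0.3 0 0 -0.3 0 0 0; -0.3 0 0 -0.5 0 0 0; -1 0 0 -0.46 0 0 0; -1 0 -0.45 0 0 0 0; -1 0 -0.45 0 0 0 0",
)

```text
t: 26.8
tcp_pos: [423.2, -208.6, 174.4]
orientation: [2.774, 1.474, 0.0]
contact_force: [-0.1, -0.1, 0.4]
gripper_width: 6.5
finger_force: 0.0
```

jog_arm(
  rows="-1 0 -0.42 0 0 0 0; -1 0 0 0.5 0 0 0; -1 0 0 0.5 0 0 0; -1 0 0 0 0 0 0; -1 0 0 0 0 0 0",
)

```text
t: 27.42
tcp_pos: [390.2, -186.2, 75.9]
orientation: [2.773, 1.474, 0.001]
contact_force: [0.1, -0.6, 0.5]
gripper_width: 0.7
finger_force: 0.0
```

Run:
```python
from h import *
plan(NEST-6.3*BX,74)
im=np.hstack([arm.get_image('side')[80:220,320:460],arm.get_image('top')[160:300,380:520]])
cv2.imwrite('pics/f.png',cv2.resize(im,None,fx=2.5,fy=2.5))
```

```text
t 27.43 tcp [ 390.2 -186.2   75.9] tilt 0.1 j6 0.06 w 0.7 turn -0.0 shift [0.004 1.247 0.021] F [ 0.1 -0.6  0.5]
 other way: turn -0.0
  j6 would be 7 deg for turn -0.0
  j6 would be 7 deg for turn -0.0
```

View pics/f.png

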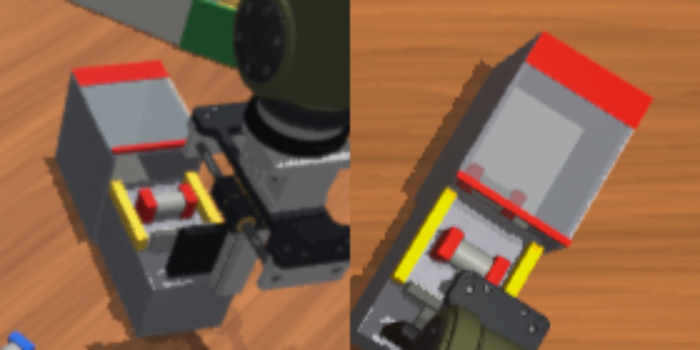

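The second red lies square on the bed, and the first lies inside the box just past the deck's end. Pushing now.

jog_arm(
  rows="-1 0 0.2 0 0 0 0; -1 0 0.2 0 0 0 0; -1 0 0.3 0 0 0 0; -1 0 0.3 0 0 0 0; -1 0 0.2 0 0 0 0; -1 0 0.07 0 0 0 0; -1 0 0.01 0 0 0 0; -1 0 0 0 0 0 0",
)

```text
t: 28.52
tcp_pos: [493.5, -256.0, 75.6]
orientation: [-2.77, -1.473, 0.004]
contact_force: [-23.5, 13.7, 14.6]
gripper_width: 0.4
finger_force: 12.9
```

jog_arm(
  rows="-1 0 -0.05 0 0 0 0; -1 0 -0.2 0 0 0 0; -1 0 -0.4 0 0 0 0; -1 0 -0.5 0 0 0 0; -1 0 -0.2 0 0 0 0; -0.1 0 0 -0.4 0 0 0; -0.1 0 0 -0.5 0 0 0; -0.1 0 0 0 0 0 0; -0.1 0 0 0 0 0 0",
)

```text
t: 29.65
tcp_pos: [383.5, -181.8, 164.4]
orientation: [2.773, 1.474, 0.001]
contact_force: [0.5, -0.1, 0.1]
gripper_width: 37.0
finger_force: 0.0
```

Run:
```python
from h import *
cv2.imwrite('pics/g.png',arm.get_image('top'))
for n in('top',):
  for c in carts(n): print(n,c[0],c[1].round(1),round(c[2]),round(c[3],1))
plan((418.1,55.3),-26,26)
```

```text
top red [418.1  55.3] 26 42.1
top blue [428.2 -52.5] 171 42.3
top blue [513.  -46.3] 89 42.2
top yellow [509.1  57.6] 23 41.9
top yellow [694.4 -48.9] 152 41.5
t 29.75 tcp [ 383.2 -181.6  163.5] tilt 0.07 j6 0.06 w 41.7 turn 0.0833 shift [ 1.353 -1.974  1.896] F [0.1 0.2 0.1]
 other way: turn -0.4167
  j6 would be 72 deg for turn 0.0833
  j6 would be -108 deg for turn -0.4167
```

jog_arm(
  rows="-0.1 0 0 0 0 0 0.0278; -0.1 0 0 0 0 0 0.0278; -0.1 0 0 0 0 0 0.0277; -0.1 0.27 -0.4 0 0 0 0; -0.1 0.27 -0.4 0 0 0 0; -0.1 0.27 -0.4 0 0 0 0; -0.1 0.27 -0.4 0 0 0 0; -0.1 0.273 -0.374 0 0 0 0; -0.1 0 0 0.4 0 0 0; -0.1 0 0 0.5 0 0 0; -0.1 0 0 0.5 0 0 0; -0.1 0 0 0.2 0 0 0",
)

```text
t: 31.25
tcp_pos: [416.5, 54.9, 1.0]
orientation: [-3.06, -0.707, 0.008]
contact_force: [-0.4, 0.6, -0.3]
gripper_width: 42.3
finger_force: 0.0
```

jog_arm(
  rows="-0.1 0 0 0.2 0 0 0; -0.1 0 0 0.096 0 0 0; -0.1 0 0 0 0 0 0; -0.1 0 0 0 0 0 0; -1 0 0 0 0 0 0; -1 0 0 0 0 0 0; -1 0 0 0 0 0 0; -1 0 0 0 0 0 0",
)

```text
t: 32.25
tcp_pos: [418.8, 55.0, -25.2]
orientation: [3.061, 0.707, 0.001]
contact_force: [0.1, -0.1, 5.0]
gripper_width: 21.5
finger_force: 25.0
```

jog_arm(
  rows="-1 0 0 -0.3 0 0 0; -1 0 0 -0.5 0 0 0; -1 0 0 -0.6 0 0 0; -1 0 0 -0.2 0 0 0; -1 0 0 0 0 0 0",
)

```text
t: 32.88
tcp_pos: [419.1, 55.0, 135.4]
orientation: [3.061, 0.707, 0.004]
contact_force: [-0.1, -0.2, -1.1]
gripper_width: 21.3
finger_force: 25.0
```

Run:
```python
from h import *
plan(NEST,50,56)
```

```text
t 32.88 tcp [419.1  55.  135.4] tilt 0.15 j6 1.16 w 21.3 turn -0.0833 shift [-2.159  2.417  0.856] F [-0.1 -0.2 -1.1]
 other way: turn 0.4167
  j6 would be 7 deg for turn -0.0833
  j6 would be -173 deg for turn 0.4167
```

jog_arm(
  rows="-1 0 0 0 0 0 -0.0278; -1 0 0 0 0 0 -0.0278; -1 0 0 0 0 0 -0.0277; -1 -0.36 0.4 0 0 0 0; -1 -0.36 0.4 0 0 0 0; -1 -0.36 0.4 0 0 0 0; -1 -0.36 0.4 0 0 0 0; -1 -0.36 0.4 0 0 0 0; -1 -0.359 0.417 0 0 0 0; -1 0 0 0.3 0 0 0; -1 0 0 0 0 0 0; -1 0 0 0 0 0 0",
)

```text
t: 34.38
tcp_pos: [498.2, -258.7, 104.6]
orientation: [-2.773, -1.475, 0.0]
contact_force: [-0.4, 0.0, -0.8]
gripper_width: 21.2
finger_force: 25.0
```

Run:
```python
from h import *
plan(NEST,50,56)
```

```text
t 34.38 tcp [ 498.2 -258.7  104.6] tilt 0.04 j6 0.05 w 21.2 turn 0.0001 shift [0.001 0.009 0.546] F [-0.4  0.  -0.8]
 other way: turn -0.4999
  j6 would be 7 deg for turn 0.0001
  j6 would be -173 deg for turn -0.4999
```

jog_arm(
  rows="-1 0 0.01 0.35 0 0 0; -1 0 0 0.19 0 0 0; -1 0 0 0 0 0 0; -1 0 0 0 0 0 0; -0.3 0 0 0 0 0 0; -0.3 0 0 0 0 0 0; -0.3 0 0 0 0 0 0; -0.3 0 0 -0.3 0 0 0; -0.3 0 0 -0.5 0 0 0; -1 0 0 -0.46 0 0 0; -1 0 -0.45 0 0 0 0; -1 0 -0.45 0 0 0 0",
)

```text
t: 35.88
tcp_pos: [423.5, -208.8, 176.8]
orientation: [2.774, 1.474, 0.001]
contact_force: [0.8, -0.9, -0.1]
gripper_width: 6.5
finger_force: 0.0
```

jog_arm(
  rows="-1 0 -0.42 0 0 0 0; -1 0 0 0.5 0 0 0; -1 0 0 0.5 0 0 0; -1 0 0 0 0 0 0; -1 0 0 0 0 0 0",
)

```text
t: 36.5
tcp_pos: [390.4, -186.4, 78.3]
orientation: [2.773, 1.474, 0.001]
contact_force: [0.5, -0.3, 0.2]
gripper_width: 0.4
finger_force: 0.0
```

Run:
```python
from h import *
plan(NEST-6.3*BX,74)
im=np.hstack([arm.get_image('side')[80:220,320:460],arm.get_image('top')[160:300,380:520]])
cv2.imwrite('pics/i.png',cv2.resize(im,None,fx=2.5,fy=2.5))
```

```text
t 36.5 tcp [ 390.4 -186.4   78.3] tilt 0.1 j6 0.06 w 0.4 turn -0.0 shift [0.005 1.243 0.045] F [ 0.5 -0.3  0.2]
 other way: turn -0.0
  j6 would be 7 deg for turn -0.0
  j6 would be 7 deg for turn -0.0
```

View pics/i.png

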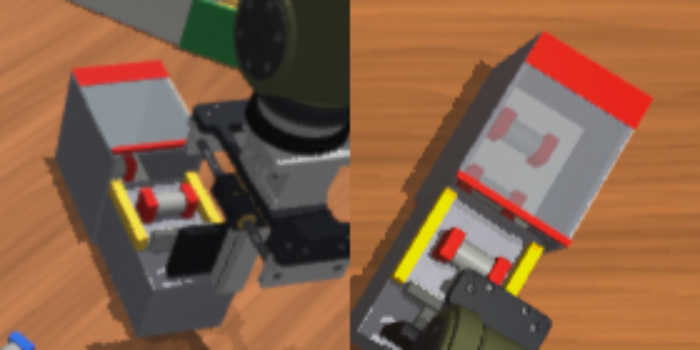

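The third red is on the bed, and the other two are visible under the lid. Pushing.

jog_arm(
  rows="-1 0 0.2 0 0 0 0; -1 0 0.2 0 0 0 0; -1 0 0.3 0 0 0 0; -1 0 0.3 0 0 0 0; -1 0 0.2 0 0 0 0; -1 0 0.07 0 0 0 0; -1 0 0.01 0 0 0 0; -1 0 0 0 0 0 0",
)

```text
t: 37.6
tcp_pos: [493.5, -256.1, 78.0]
orientation: [-2.769, -1.472, 0.005]
contact_force: [-24.5, 13.4, 16.3]
gripper_width: 0.3
finger_force: 14.2
```

jog_arm(
  rows="-1 0 -0.05 0 0 0 0; -1 0 -0.2 0 0 0 0; -1 0 -0.4 0 0 0 0; -1 0 -0.5 0 0 0 0; -1 0 -0.2 0 0 0 0; -0.1 0 0 -0.4 0 0 0; -0.1 0 0 -0.5 0 0 0; -0.1 0 0 0 0 0 0; -0.1 0 0 0 0 0 0",
)

```text
t: 38.72
tcp_pos: [383.8, -182.0, 166.8]
orientation: [2.773, 1.474, 0.001]
contact_force: [0.6, -0.3, -0.1]
gripper_width: 36.7
finger_force: 0.0
```

Run:
```python
from h import *
im=np.hstack([arm.get_image('side')[80:220,320:460],arm.get_image('top')[160:300,380:520]])
cv2.imwrite('pics/j.png',cv2.resize(im,None,fx=2.5,fy=2.5))
for c in carts(): print(c[0],c[1].round(1),round(c[2]),round(c[3],1))
plan((428.2,-52.5),-26,171)
```

```text
blue [428.2 -52.5] 171 42.3
blue [513.  -46.3] 89 42.2
yellow [509.1  57.6] 23 41.9
yellow [694.3 -48.6] 153 42.0
t 38.88 tcp [ 383.5 -181.8  165.8] tilt 0.09 j6 0.06 w 42.2 turn 0.1805 shift [ 0.242 -1.346  1.918] F [-1.   0.1  0.5]
 other way: turn -0.3195
  j6 would be 92 deg for turn 0.1805
  j6 would be -88 deg for turn -0.3195
```

View pics/j.png

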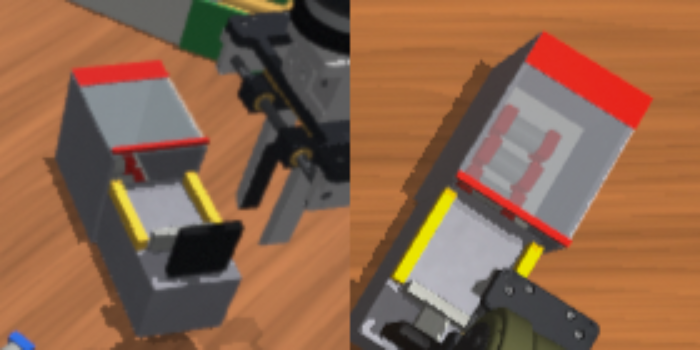

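All three reds are under the lid, the bed is empty and the slide is home. Now the blue at (428,-52).

jog_arm(
  rows="-0.1 0 0 0 0 0 0.0258; -0.1 0 0 0 0 0 0.0258; -0.1 0 0 0 0 0 0.0258; -0.1 0 0 0 0 0 0.0258; -0.1 0 0 0 0 0 0.0258; -0.1 0 0 0 0 0 0.0258; -0.1 0 0 0 0 0 0.0257; -0.1 0.08 -0.45 0 0 0 0; -0.1 0.08 -0.45 0 0 0 0; -0.1 0.082 -0.446 0 0 0 0; -0.1 0 0 0.4 0 0 0; -0.1 0 0 0.5 0 0 0",
)

```text
t: 40.38
tcp_pos: [429.0, -52.3, 75.4]
orientation: [3.132, -0.244, 0.001]
contact_force: [0.1, -1.5, -0.2]
gripper_width: 42.1
finger_force: 0.0
```

jog_arm(
  rows="-0.1 0 0 0.5 0 0 0; -0.1 0 0 0.3 0 0 0; -0.1 0 0 0.218 0 0 0; -0.1 0 0 0 0 0 0; -0.1 0 0 0 0 0 0; -1 0 0 0 0 0 0; -1 0 0 0 0 0 0; -1 0 0 0 0 0 0; -1 0 0 0 0 0 0",
)

```text
t: 41.5
tcp_pos: [429.0, -52.9, -24.8]
orientation: [3.132, -0.246, 0.001]
contact_force: [-0.3, 0.2, 5.5]
gripper_width: 21.2
finger_force: 25.0
```

jog_arm(
  rows="-1 0 0 -0.3 0 0 0; -1 0 0 -0.5 0 0 0; -1 0 0 -0.4 0 0 0; -1 0 0 0 0 0 0",
)

```text
t: 42.0
tcp_pos: [430.1, -53.1, 97.1]
orientation: [3.131, -0.246, 0.008]
contact_force: [0.3, -0.3, -2.0]
gripper_width: 21.0
finger_force: 25.0
```

Run:
```python
from h import *
plan((435,203),-10,90)
```

```text
t 42.0 tcp [430.1 -53.1  97.1] tilt 0.29 j6 1.52 w 21.0 turn 0.225 shift [-2.562 -0.044  1.069] F [ 0.3 -0.3 -2. ]
 other way: turn -0.275
  j6 would be -155 deg for turn 0.225
  j6 would be 25 deg for turn -0.275
```

jog_arm(
  rows="-1 0 0 0 0 0 -0.025; -1 0.01 -0.51 0 0 0 0; -1 0.01 -0.51 0 0 0 0; -1 0.01 -0.51 0 0 0 0; -1 0.01 -0.51 0 0 0 0; -1 0.02 -0.52 0 0 0 0; -1 0 0 0.4 0 0 0; -1 0 0 0.4 0 0 0; -1 0 0 0.3 0 0 0; -1 0 0 0 0 0 0; -1 0 0 0 0 0 0",
)

```text
t: 43.38
tcp_pos: [434.9, 203.2, -14.8]
orientation: [-3.142, -0.0, -0.0]
contact_force: [0.3, -0.1, -0.8]
gripper_width: 21.7
finger_force: 25.0
```

jog_arm(
  rows="-0.3 0 0 0 0 0 0; -0.3 0 0 0 0 0 0; -0.3 0 0 0 0 0 0; -0.3 0 0 -0.4 0 0 0; -0.3 0 0 -0.5 0 0 0; -0.1 0 0 -0.5 0 0 0; -0.1 0 0 0 0 0 0",
)

```text
t: 44.25
tcp_pos: [436.3, 203.8, 128.3]
orientation: [-3.139, -0.0, -0.01]
contact_force: [-0.0, -0.3, -0.6]
gripper_width: 42.2
finger_force: 0.0
```

Run:
```python
from h import *
plan((513,-46.3),-26,89)
for n in('top','side'):
  for c in carts(n): print(n,c[0],c[1].round(1),round(c[2]),round(c[3],1))
```

```text
t 44.25 tcp [436.3 203.8 128.3] tilt 0.39 j6 1.93 w 42.2 turn -0.2472 shift [-2.491  0.8    1.542] F [-0.  -0.3 -0.6]
 other way: turn 0.2528
  j6 would be -4 deg for turn -0.2472
  j6 would be 176 deg for turn 0.2528
top blue [513.  -46.3] 89 42.2
top yellow [509.1  57.6] 23 41.9
top yellow [694.5 -48.7] 153 41.5
side blue [433.3 204.6] 179 44.4
```

jog_arm(
  rows="-0.1 0 0 0 0 0 -0.0275; -0.1 0 0 0 0 0 -0.0275; -0.1 0 0 0 0 0 -0.0275; -0.1 0 0 0 0 0 -0.0275; -0.1 0 0 0 0 0 -0.0275; -0.1 0 0 0 0 0 -0.0275; -0.1 0 0 0 0 0 -0.0275; -0.1 0 0 0 0 0 -0.0275; -0.1 0 0 0 0 0 -0.0272; -0.1 -0.5 0.16 0 0 0 0; -0.1 -0.5 0.16 0 0 0 0; -0.1 -0.5 0.16 0 0 0 0",
)

```text
t: 45.85
tcp_pos: [479.6, 50.8, 123.2]
orientation: [-2.239, -2.201, 0.003]
contact_force: [0.9, -0.0, -0.4]
gripper_width: 42.2
finger_force: 0.0
```

jog_arm(
  rows="-0.1 -0.5 0.16 0 0 0 0; -0.1 -0.485 0.17 0 0 0 0; -0.1 0 0 0.5 0 0 0; -0.1 0 0 0.5 0 0 0; -0.1 0 0 0.2 0 0 0; -0.1 0 0 0 0 0 0; -0.1 0 0 0 0 0 0",
)

```text
t: 46.72
tcp_pos: [511.5, -46.7, 5.1]
orientation: [2.241, 2.202, 0.0]
contact_force: [0.3, -0.4, 0.0]
gripper_width: 42.2
finger_force: 0.0
```

Run:
```python
from h import *
plan((513,-46.3),-26,89)
```

```text
t 46.73 tcp [511.5 -46.7   5.1] tilt 0.01 j6 -0.15 w 42.2 turn 0.0 shift [0.004 0.015 0.311] F [ 0.3 -0.4  0. ]
 other way: turn -0.5
  j6 would be -4 deg for turn 0.0
  j6 would be 176 deg for turn -0.5
```

jog_arm(
  rows="-0.1 0 0.014 0.2 0 0 0; -0.1 0 0 0.105 0 0 0; -0.1 0 0 0 0 0 0; -0.1 0 0 0 0 0 0; -1 0 0 0 0 0 0; -1 0 0 0 0 0 0; -1 0 0 0 0 0 0; -1 0 0 0 0 0 0; -1 0 0 -0.3 0 0 0; -1 0 0 -0.5 0 0 0; -1 0 0 -0.4 0 0 0; -1 0 0 0 0 0 0",
)

```text
t: 48.22
tcp_pos: [514.1, -46.9, 96.9]
orientation: [2.238, 2.199, 0.005]
contact_force: [0.3, -0.3, -1.7]
gripper_width: 21.3
finger_force: 25.0
```

jog_arm(
  rows="-1 0.5 0 0 0 0 0; -1 0.5 0 0 0 0 0; -1 0.5 0 0 0 0 0; -1 0.5 0 0 0 0 0; -1 0.466 0.007 0 0 0 0; -1 0 0 0.4 0 0 0; -1 0 0 0.4 0 0 0; -1 0 0 0.3 0 0 0; -1 0 0 0 0 0 0; -1 0 0 0 0 0 0",
)

```text
t: 49.48
tcp_pos: [518.0, 199.9, -15.1]
orientation: [2.241, 2.202, 0.001]
contact_force: [0.2, -0.1, -0.0]
gripper_width: 21.2
finger_force: 25.0
```

jog_arm(
  rows="-0.3 0 0 0 0 0 0; -0.3 0 0 0 0 0 0; -0.3 0 0 0 0 0 0; -0.3 0 0 -0.4 0 0 0; -0.3 0 0 -0.5 0 0 0; -0.1 0 0 -0.5 0 0 0; -0.1 0 0 0 0 0 0; -0.1 0 0 0 0 0 0",
)

```text
t: 50.48
tcp_pos: [517.4, 199.7, 123.5]
orientation: [-2.24, -2.202, 0.001]
contact_force: [-0.2, 0.1, -1.0]
gripper_width: 42.2
finger_force: 0.0
```

Run:
```python
from h import *
plan((509.1,57.6),-26,23)
for n in('top','side'):
  for c in carts(n): print(n,c[0],c[1].round(1),round(c[2]),round(c[3],1))
```

```text
t 50.48 tcp [517.4 199.7 123.5] tilt 0.05 j6 0.32 w 42.2 turn 0.1833 shift [-0.63   1.276  1.496] F [-0.2  0.1 -1. ]
 other way: turn -0.3167
  j6 would be 73 deg for turn 0.1833
  j6 would be -107 deg for turn -0.3167
top yellow [509.2  57.4] 23 41.9
top yellow [694.2 -48.8] 152 42.0
side blue [433.2 204.9] 0 44.2
side blue [514.9 201.4] 89 43.5
side yellow [508.4  54.9] 23 42.3
```

jog_arm(
  rows="-0.1 0 0 0 0 0 0.0262; -0.1 0 0 0 0 0 0.0262; -0.1 0 0 0 0 0 0.0262; -0.1 0 0 0 0 0 0.0262; -0.1 0 0 0 0 0 0.0262; -0.1 0 0 0 0 0 0.0262; -0.1 0 0 0 0 0 0.0261; -0.1 -0.21 0.425 0 0 0 0; -0.1 -0.21 0.425 0 0 0 0; -0.1 -0.21 0.426 0 0 0 0; -0.1 0 0 0.4 0 0 0; -0.1 0 0 0.4 0 0 0",
)

```text
t: 52.08
tcp_pos: [509.1, 57.1, 42.4]
orientation: [-3.079, -0.625, 0.001]
contact_force: [0.9, -0.4, 0.4]
gripper_width: 42.4
finger_force: 0.0
```

jog_arm(
  rows="-0.1 0 0 0.4 0 0 0; -0.1 0 0 0.2 0 0 0; -0.1 0 0 0.095 0 0 0; -0.1 0 0 0 0 0 0; -0.1 0 0 0 0 0 0; -1 0 0 0 0 0 0; -1 0 0 0 0 0 0; -1 0 0 0 0 0 0; -1 0 0 0 0 0 0",
)

```text
t: 53.2
tcp_pos: [509.8, 57.7, -24.9]
orientation: [3.078, 0.627, 0.001]
contact_force: [-1.1, -1.0, 6.0]
gripper_width: 21.2
finger_force: 25.0
```

jog_arm(
  rows="-1 0 0 -0.3 0 0 0; -1 0 0 -0.5 0 0 0; -1 0 0 -0.4 0 0 0; -1 0 0 0 0 0 0; -1 0 0 0 0 0 0",
)

```text
t: 53.82
tcp_pos: [509.1, 57.7, 93.8]
orientation: [-3.078, -0.627, 0.002]
contact_force: [-0.3, 0.3, -0.7]
gripper_width: 20.9
finger_force: 25.0
```

Run:
```python
from h import *
plan((435,355),-17,0)
```

```text
t 53.83 tcp [509.1  57.7  93.8] tilt 0.07 j6 1.21 w 20.9 turn 0.0639 shift [-0.74  -2.973  1.109] F [-0.3  0.3 -0.7]
 other way: turn -0.4361
  j6 would be 129 deg for turn 0.0639
  j6 would be -51 deg for turn -0.4361
```

jog_arm(
  rows="-1 0 0 0 0 0 0.0213; -1 0 0 0 0 0 0.0213; -1 0 0 0 0 0 0.0213; -1 -0.12 -0.5 0 0 0 0; -1 -0.12 -0.5 0 0 0 0; -1 -0.12 -0.5 0 0 0 0; -1 -0.12 -0.5 0 0 0 0; -1 -0.12 -0.5 0 0 0 0; -1 -0.14 -0.473 0 0 0 0; -1 0 0 0.4 0 0 0; -1 0 0 0.4 0 0 0; -1 0 0 0.3 0 0 0",
)

```text
t: 55.32
tcp_pos: [434.1, 354.2, -18.7]
orientation: [3.139, 0.001, -0.005]
contact_force: [0.2, 0.2, -2.0]
gripper_width: 21.0
finger_force: 25.0
```

jog_arm(
  rows="-1 0 0 0 0 0 0; -1 0 0 0 0 0 0; -0.3 0 0 0 0 0 0; -0.3 0 0 0 0 0 0; -0.3 0 0 0 0 0 0; -0.3 0 0 -0.4 0 0 0; -0.3 0 0 -0.5 0 0 0; -0.1 0 0 -0.5 0 0 0; -0.1 0 0 0 0 0 0; -0.1 0 0 0 0 0 0",
)

```text
t: 56.58
tcp_pos: [435.2, 354.8, 124.0]
orientation: [3.141, 0.0, -0.001]
contact_force: [0.3, -0.4, -0.7]
gripper_width: 42.4
finger_force: 0.0
```

Run:
```python
from h import *
plan((694.3,-48.8),-26,152.5)
for n in('top','side'):
  for c in carts(n): print(n,c[0],c[1].round(1),round(c[2]),round(c[3],1))
```

```text
t 56.58 tcp [435.2 354.8 124. ] tilt 0.05 j6 2.19 w 42.4 turn 0.0764 shift [4.162 2.382 1.5  ] F [ 0.3 -0.4 -0.7]
 other way: turn -0.4236
  j6 would be 113 deg for turn 0.0764
  j6 would be -67 deg for turn -0.4236
top blue [435.5 204.3] 1 41.8
top blue [519.6 202.1] 89 41.6
top yellow [694.2 -48.8] 152 42.0
```

Turning first would pass the joint 6 limit, so I'll shift first and then turn.

jog_arm(
  rows="-0.1 0.32 0.5 0 0 0 0; -0.1 0.32 0.5 0 0 0 0; -0.1 0.32 0.5 0 0 0 0; -0.1 0.32 0.5 0 0 0 0; -0.1 0.32 0.5 0 0 0 0; -0.1 0.32 0.5 0 0 0 0; -0.1 0.32 0.5 0 0 0 0; -0.1 0.35 0.536 0 0 0 0; -0.1 0 0 0 0 0 0.0255; -0.1 0 0 0 0 0 0.0255; -0.1 0 0 0 0 0 0.0254; -0.1 0 0 0.4 0 0 0",
)

```text
t: 58.18
tcp_pos: [695.0, -47.4, 85.7]
orientation: [-3.05, 0.75, -0.006]
contact_force: [1.2, -0.1, -0.3]
gripper_width: 42.1
finger_force: 0.0
```

jog_arm(
  rows="-0.1 0 0 0.4 0 0 0; -0.1 0 0 0 0 0 0; -0.1 0 0 0 0 0 0",
)

```text
t: 58.55
tcp_pos: [694.4, -47.3, 45.9]
orientation: [-3.051, 0.746, -0.002]
contact_force: [-0.2, 0.4, -0.5]
gripper_width: 42.4
finger_force: 0.0
```

Run:
```python
from h import *
plan((694.3,-48.8),-26,152.5)
for n in('top','side'):
  for c in carts(n): print(n,c[0],c[1].round(1),round(c[2]),round(c[3],1))
```

```text
t 58.55 tcp [694.4 -47.3  45.9] tilt 0.06 j6 1.93 w 42.4 turn 0.0 shift [0.005 0.014 0.719] F [-0.2  0.4 -0.5]
 other way: turn -0.5
  j6 would be 113 deg for turn 0.0
  j6 would be -67 deg for turn -0.5
top blue [435.5 203.8] 2 41.8
top blue [519.6 202.1] 89 41.6
top yellow [435.  355.5] 179 42.5
side blue [433.2 204.7] 1 44.1
side blue [515.1 201.6] 89 43.2
```

jog_arm(
  rows="-0.1 0.005 0.014 0.4 0 0 0; -0.1 0 0 0.2 0 0 0; -0.1 0 0 0.115 0 0 0; -0.1 0 0 0 0 0 0; -0.1 0 0 0 0 0 0; -1 0 0 0 0 0 0; -1 0 0 0 0 0 0; -1 0 0 0 0 0 0; -1 0 0 0 0 0 0",
)

```text
t: 59.78
tcp_pos: [693.8, -48.8, -26.4]
orientation: [-3.052, 0.747, -0.001]
contact_force: [-1.3, 0.1, 3.5]
gripper_width: 21.4
finger_force: 25.0
```

jog_arm(
  rows="-1 0 0 -0.3 0 0 0; -1 0 0 -0.5 0 0 0; -1 0 0 -0.5 0 0 0; -1 0 0 -0.2 0 0 0; -1 0 0 0 0 0 0; -1 0 0 0 0 0 0",
)

```text
t: 60.52
tcp_pos: [692.8, -48.6, 120.6]
orientation: [3.051, -0.746, -0.006]
contact_force: [-0.4, -0.0, -1.2]
gripper_width: 21.4
finger_force: 25.0
```

Run:
```python
from h import *
plan((518,354),-17,90)
```

```text
t 60.52 tcp [692.8 -48.6 120.6] tilt 0.2 j6 1.93 w 21.4 turn 0.1736 shift [-4.025  1.743  1.384] F [-0.4 -0.  -1.2]
 other way: turn -0.3264
  j6 would be -146 deg for turn 0.1736
  j6 would be 34 deg for turn -0.3264
```

jog_arm(
  rows="-1 0 0 0 0 0 -0.0296; -1 0 0 0 0 0 -0.0296; -1 0 0 0 0 0 -0.0296; -1 0 0 0 0 0 -0.0296; -1 0 0 0 0 0 -0.0296; -1 0 0 0 0 0 -0.0296; -1 0 0 0 0 0 -0.0296; -1 0 0 0 0 0 -0.0296; -1 0 0 0 0 0 -0.0296; -1 0 0 0 0 0 -0.0296; -1 0 0 0 0 0 -0.0296; -1 0 0 0 0 0 0",
)

```text
t: 62.02
tcp_pos: [693.0, -48.7, 121.1]
orientation: [-2.226, -2.213, 0.003]
contact_force: [-0.1, 0.2, -0.9]
gripper_width: 21.4
finger_force: 25.0
```

jog_arm(
  rows="-1 0.5 -0.22 0 0 0 0; -1 0.5 -0.22 0 0 0 0; -1 0.5 -0.22 0 0 0 0; -1 0.5 -0.22 0 0 0 0; -1 0.5 -0.22 0 0 0 0; -1 0.5 -0.22 0 0 0 0; -1 0.5 -0.22 0 0 0 0; -1 0.525 -0.203 0 0 0 0; -1 0 0 0 0 0 0; -1 0 0 0 0 0 0",
)

```text
t: 63.28
tcp_pos: [521.2, 354.1, 122.4]
orientation: [-2.23, -2.213, 0.002]
contact_force: [0.2, -0.3, -1.1]
gripper_width: 21.3
finger_force: 25.0
```

Run:
```python
from h import *
plan((518,354),-17,90)
```

```text
t 63.27 tcp [521.2 354.1 122.4] tilt 0.08 j6 0.55 w 21.3 turn -0.0012 shift [ 0.    -0.03   1.394] F [ 0.2 -0.3 -1.1]
 other way: turn 0.4988
  j6 would be 34 deg for turn -0.0012
  j6 would be -146 deg for turn 0.4988
```

jog_arm(
  rows="-1 0 -0.03 0.4 0 0 0; -1 0 0 0.5 0 0 0; -1 0 0 0.3 0 0 0; -1 0 0 0.19 0 0 0; -1 0 0 0 0 0 0; -1 0 0 0 0 0 0; -0.3 0 0 0 0 0 0; -0.3 0 0 0 0 0 0; -0.3 0 0 0 0 0 0; -0.3 0 0 -0.4 0 0 0; -0.3 0 0 -0.5 0 0 0; -0.3 0 0 -0.5 0 0 0",
)

```text
t: 64.78
tcp_pos: [518.1, 354.6, 125.9]
orientation: [2.227, 2.216, -0.0]
contact_force: [0.6, 0.4, 0.6]
gripper_width: 32.7
finger_force: 0.0
```

jog_arm(
  rows="-0.3 -0.5 0 0 0 0 0; -0.3 -0.5 0 0 0 0 0; -0.3 -0.5 0 0 0 0 0; -0.3 -0.5 0 0 0 0 0; -0.3 -0.5 0 0 0 0 0; -0.3 -0.5 0 0 0 0 0; -0.3 -0.5 0 0 0 0 0; -0.3 0 0 0 0 0 0; -0.3 0 0 0 0 0 0",
)

```text
t: 65.9
tcp_pos: [516.6, 5.0, 124.4]
orientation: [2.227, 2.216, 0.0]
contact_force: [-0.1, 0.7, -0.4]
gripper_width: 32.9
finger_force: 0.0
```

Run:
```python
from h import *
a,b=arm.get_image('top'),arm.get_image('side')
for n,i in(('top',a),('side',b)):
  for c in carts(n,i): print(n,c[0],c[1].round(1),round(c[2]),round(c[3],1))
im=np.hstack([cv2.resize(a,(400,300)),cv2.resize(b,(400,300))])
z=np.hstack([cv2.resize(a[160:300,380:520],(400,300)),cv2.resize(b[80:200,320:440],(400,300))])
cv2.imwrite('pics/k.png',np.vstack([im,z]))
```

```text
top blue [435.5 204.3] 1 41.8
top blue [519.6 202.1] 89 41.6
top yellow [435.  355.5] 179 42.5
top yellow [519.2 354.4] 89 43.3
top yellow [544.2 373.4] 174 49.5
side blue [432.7 204.4] 1 41.7
side blue [515.5 201.6] 88 43.2
side yellow [434.3 356.2] 1 45.4
side yellow [515.6 354.5] 90 42.7
```

View pics/k.png

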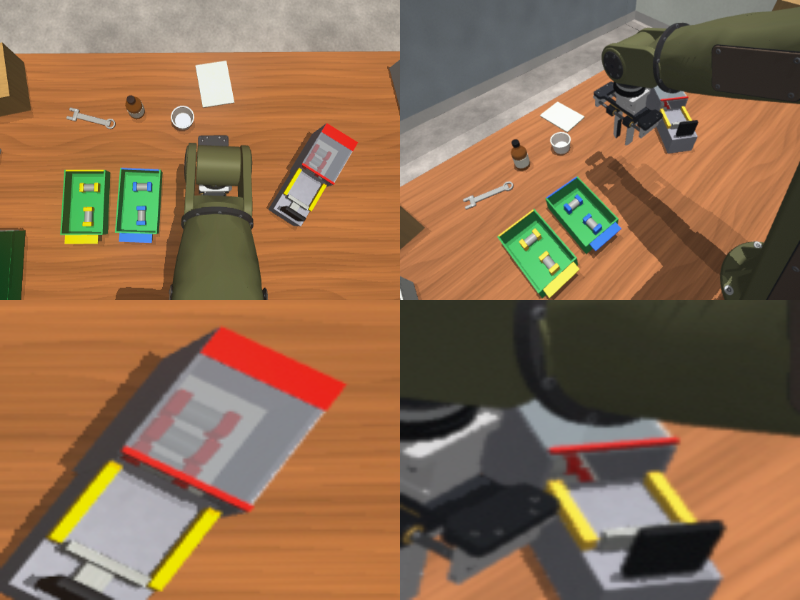

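Run:
```python
from h import *
for nm,n,p in(('side red','side',(373,146)),('top mid L','top',(433,226)),('top mid R','top',(453,236)),('top far L','top',(441,208)),('top far R','top',(461,218))):
  for z in(20,45,70):
    q=ray(n,p,z)-NEST;print(nm,z,(q@BX-34).round(),(q@BY).round())
```

```text
side red 20 94.0 -27.0
side red 45 68.0 -12.0
side red 70 42.0 2.0
top mid L 20 59.0 16.0
top mid L 45 51.0 20.0
top mid L 70 43.0 25.0
top mid R 20 64.0 -31.0
top mid R 45 56.0 -26.0
top mid R 70 48.0 -20.0
top far L 20 103.0 21.0
top far L 45 94.0 25.0
top far L 70 85.0 30.0
top far R 20 107.0 -27.0
top far R 45 98.0 -21.0
top far R 70 89.0 -16.0
```

```bash
python3 -c "
from workcell import arm
print(arm.hand_in())"
```

```text
the job is handed in; nothing more can be done
None
```

I handed the job in at about 66 s: the three red cartridges are in the reject box, and both blue and both yellow ones are in their own bins. The slide is back and the oil bottle, spanner and cup were never touched. The final pictures confirm all of this except the exact height of the third red, which I judged to be below the deck; hand-in returned no verdict.

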